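Fit the splined hand crank and wind up the wafer lift

TASK

Set the hand crank over the toothed drive stub of the wafer lift, turned so that its cross-shaped socket lines up with the teeth and it slides fully home, and let go of it. Then take the crank by its upright knob and wind it anticlockwise (seen from above) as far as it goes, so that the wafers stand raised, and leave the crank seated on the stub. Do not touch the wafers and leave the other things on the bench where they are.

Things in the scene. Friction and masses are not known exactly. Their poses are not given: they have to be found in the camera images.
- crank: Loose steel hand crank, about 0.5 kg, standing on its underside. Square hub 50 x 50 mm, 45 mm tall; right through it a cross-shaped socket: two slots 37 mm long, 13 mm wide, parallel to the hub's faces. A flat arm (26 mm wide, 12 mm thick, flush with the underside) runs along +x to 111 mm from the hub's axis. Origin: on the hub's axis at the underside; z up, x along the arm.
- knob: Upright round black knob on the crank's arm, 26 mm in diameter, spinning freely on its own vertical axis, 95 mm from the hub's axis. Origin: centre of the knob's foot, 13 mm above the crank's underside; the knob is 54 mm tall (top 67 mm above the crank's underside). Its own yaw means nothing.
- stub_seat (a point): Centre of the top of the drive stub's round collar (60 mm wide, 84 mm above the bench). A cross of teeth rises 46 mm from it: two blades 34 mm long, 10 mm thick; the upper 12 mm step inwards as a lead-in. x and y lie along the blades and turn with them, so the crank fits four ways, a quarter turn apart. Fully home, the crank's underside lies on the collar, its origin at this point.
- shaft (a joint): Turn of the drive stub in rad, growing anticlockwise seen from above: 0 = wafers fully down, 2.6 = end stop, wafers up (22 mm per rad). Starts between 0 and 0.8. Stiff (0.25 N m friction), stays where it is left. The socket has about 0.1 rad of play each way on the teeth, so the crank turns a little before the stub follows.
- station: The wafer lift, fixed to the bench: aluminium base plate 170 x 460 x 20 mm, white drive box 120 x 120 mm with its top 70 mm above the bench, and a white wafer carrier 180 x 150 mm, top 120 mm above the bench, its centre 290 mm along this body's +y. Origin: on the stub's axis at bench level; z up.
- wafers: Row of dark round wafers 150 mm in diameter, 110 mm long along y, standing in the carrier and carried by the lift. Origin: centre of the row, 108 mm above the bench when the lift is down and 165 mm when it is up.
- screwdriver: Screwdriver lying on the bench, 180 mm long, a bystander. Origin: about its middle, underneath.
- carrier: Empty white open wafer carrier, 140 x 180 x 90 mm, a bystander. Origin: centre of its underside.
- jar: Amber jar, 64 mm in diameter, 90 mm tall, a bystander. Origin: centre of its underside.
Things that resemble listed ones, but are neither listed nor needed, are in the scene too. Of the things like the crank, leave any that is purple; of the rest the smaller one is meant.

How it is judged:
On the way, in this order (a step that is already met when the one before it is completed fails the run):
1. the crank sits fully home on the stub and has been let go, before the lift is wound (stub still below 1.3 rad) (distance between crank and stub_seat below 0.005 m and angle between crank's own z axis and vertical below 0.07 rad and contact force between the fingers and crank below 0.05 N and value of joint shaft below 1.3 rad), for 0.2 s.
2. the lift is being wound by the knob: the stub passes 1.6 rad with the fingers on the knob (value of joint shaft above 1.6 rad and contact force between the fingers and knob above 0.2 N).
At the end, for the whole second after the job is handed in: The stub is wound to within 0.15 rad of its end stop (above 2.45 rad) and the wafers are up; the crank sits home on the collar (its origin within 5 mm of stub_seat, tilted less than 0.07 rad), released and at rest (value of joint shaft above 2.45 rad and distance between crank and stub_seat below 0.005 m and angle between crank's own z axis and vertical below 0.07 rad and linear speed of crank below 0.02 m/s and velocity of joint shaft below 0.05 rad/s); the robot touches nothing.
It fails at once if the robot or the crank touches the wafers (contact force between any of the fingers, the arm, crank and wafers above 0.5 N).
It fails at once if the screwdriver, the carrier or the jar is moved by more than 30 mm (distance of any of screwdriver, carrier, jar from where it was at the start of the episode above 0.03 m).
It also fails if it takes over 64 s, if anything falls off the work surface, if the arm or the gripper's body presses on something with over 40 N, if the wrist force passes 120 N, or if a joint passes its speed limit or range.

ROBOT

A 6-joint arm with a two-finger parallel gripper is mounted at the origin on the work surface. World frame = base frame: x ahead of the robot, y to its left, z up, the work surface at z = 0. Lengths are in m, angles in rad, forces in N, time in s.
With the tool pointing down it reaches from about 0.35 to 0.925 m from the base axis. Payload 6.4 kg.
Tool frame: the origin (TCP) lies at the very end of the fingers, on their centre line; the grasp point (between the pads) lies 19 mm behind it (bot.hold_point_z is the distance from the TCP to the grasp point, in m); z points along the fingers, x is the direction in which the jaws open and shut, and the axes are right-handed (so a half turn about z gives the same grasp; the last joint's range is limited). The gripper opens to 94 mm and grips with 3 to 60 N. Pads are 16 mm wide; open, the fingers measure 119 mm over their backs; the gripper's body (75 mm by 177 mm) begins 78 mm behind the grasp point.
Start: joints at [1.065, 0.245, 1.558, -0, 1.339, -0.174], TCP at [0.212, 0.615, 0.205] pointing down, gripper open.
Joint ranges: [-3.13, 3.13], [-1.02, 2.26], [0.13, 2.54], [-0.95, 4.09], [0.21, 2.88], [-2.74, 2.74]. Speed limits (rad/s): [2.57, 2.57, 3.14, 3.14, 3.14, 3.14].

INTERFACE

Orientations are given as a 3x3 rotation matrix whose columns are the frame's x, y, z axes.
In Python, from station import bot gives the robot as it stands. The module is installed in compiled form; this text tells all that it offers.
- The arm moves only by the tool move_arm, never from a script. Its argument "steps" is a list of rows, each a list of 4 numbers: the shift along the tool's x, y, z in mm, then the turn about the tool's z in rad. A call has 1 to 12 rows; each row is the pose to reach, as a shift and turn from the pose measured when the call began, along the tool's axes at that moment; what a row does not reach only later rows make up. A row lasts 1/8 s, in which the tool goes at most 62.5 mm and 10.7 degrees, less where a joint would pass 70% of its speed; a pose out of reach is approached as far as the arm can. A call with a gripper value outside its range is refused whole. "fingers" is the finger opening in mm, from 0 to 94, set as the call begins (left out, the last holds). The fingers move at their own pace and stop on an object; "squeeze" is the grip in N (left out, the last holds). Time passes only in rows, so rows that repeat a pose let the fingers close. It gives the time, the measured TCP pose, the force and the opening at its end, in the units of the state.
- bot.state(): the state, without advancing time (a new reading comes with each control period).
- bot.capture(name): name is "scene" or "top"; returns a dict with "img" (480x640x3 uint8, red, green, blue), "range_z" (480x640 float32, m along the optical axis (not along the pixel's ray), 0 where there is no reading), "K" (3x3 intrinsics, pixels), "rvec" (rotation vector, rad) and "tvec" (3), from world to camera coordinates, as OpenCV has them. Camera axes: x right, y down, z forward; pixel columns grow to the right and rows downward; lengths in m; the calibration is good to about 2 mm. A picture is of the moment at which its call begins.
- bot.sign_off(): hands the job in, once; it reports no verdict.
The state is a dict: "time": time; "joint_pos": joint angles; "joint_vel": joint speeds; "effort": joint torques, N m; "ee_pos": TCP position; "tcp_rot": TCP orientation; "force": force on the tool from outside, world axes, zero at the start; "torque": the same for the moment, N m; "opening": finger opening in m.
Only numpy, scipy, OpenCV 4.12 (cv2) and the standard library are available. Lean on these libraries where they do the work, as an engineer would, in place of code of your own. Each camera call takes 0.05 s, during which the arm holds its last target. There are 200 camera calls.

## Working session

There is one attempt and no reset: what is moved stays moved. The work goes in short steps, Python scripts to look and compute and a tool call to move; the robot and the scene stay as the last step left them, time stands still between calls to the robot, and variables do not carry over. Pictures are saved under pics/ and viewed, about 8 in all and at most 12, crops included, and the job is handed in when it is done.

Besides the shell and the picture viewer there is one more tool, called after "Call:" in YAML: its name, and indented under it one key for each argument. move_arm: Moves the arm, as the interface text tells. Its arguments: {"type":"object","properties":{"steps":{"type":"array"},"fingers":{"type":"number"},"squeeze":{"type":"number"}},"required":["steps"]}

```bash
mkdir -p pics; cat > h.py <<'E'
import numpy as np, cv2
from station import bot
def cap(n):
    c=bot.capture(n); R,_=cv2.Rodrigues(np.array(c["rvec"],float)); c["R"]=R; c["t"]=np.array(c["tvec"],float).ravel(); c["K"]=np.array(c["K"],float); return c
def save(c,f): cv2.imwrite("pics/"+f,c["img"][:,:,::-1])
def plane(c,uv,z):
    uv=np.atleast_2d(uv).astype(float); d=(np.linalg.inv(c["K"])@np.c_[uv,np.ones(len(uv))].T).T@c["R"]
    o=-c["R"].T@c["t"]; return o+d*((z-o[2])/d[:,2])[:,None]
def cloud(c):
    v,u=np.mgrid[:480,:640]; z=c["range_z"]; p=np.stack([u,v,np.ones_like(u)],-1)@np.linalg.inv(c["K"]).T*z[...,None]
    w=(p-c["t"])@c["R"]; w[z==0]=np.nan; return w
def proj(c,P): return cv2.projectPoints(np.atleast_2d(P).astype(float),np.array(c["rvec"],float),c["t"],c["K"],None)[0][:,0]
E
python3 - <<'E'
from h import *
for n in("scene","top"):
    c=cap(n); save(c,n+"0.png"); print(n,-c["R"].T@c["t"],c["R"][2],c["K"][0,0])
s=bot.state(); print(s["time"],s["ee_pos"],s["tcp_rot"],s["opening"],s["force"])
E
```

```text
scene [1.13974369 0.27080497 1.03514339] [-0.51130801 -0.27347935 -0.81472275] 509.5306724054036
top [ 0.30874282 -0.02859317  1.44706349] [ 0.15712347 -0.01480785 -0.98746795] 590.1102884907353
0.1 [0.2114674  0.61408922 0.20446309] [[ 3.25711146e-01  9.45468993e-01 -7.95438003e-04]
 [ 9.45467839e-01 -3.25712011e-01 -1.50025024e-03]
 [-1.67752380e-03 -2.63412825e-04 -9.99998558e-01]] 0.09395393616791861 [ 0.03812655  0.46984155 -1.30379457]
```

View pics/scene0.png

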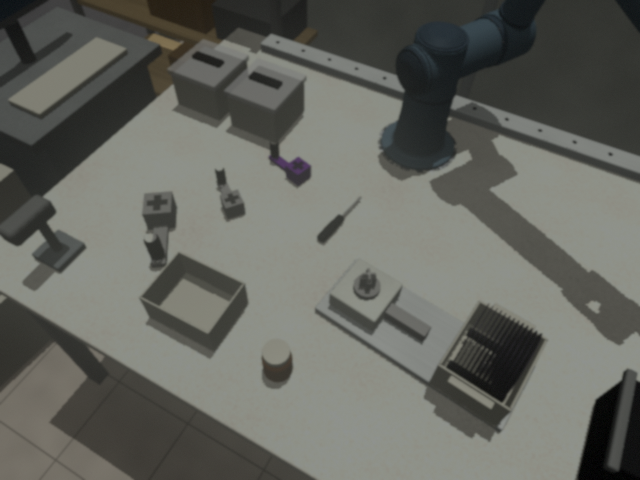

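View pics/top0.png

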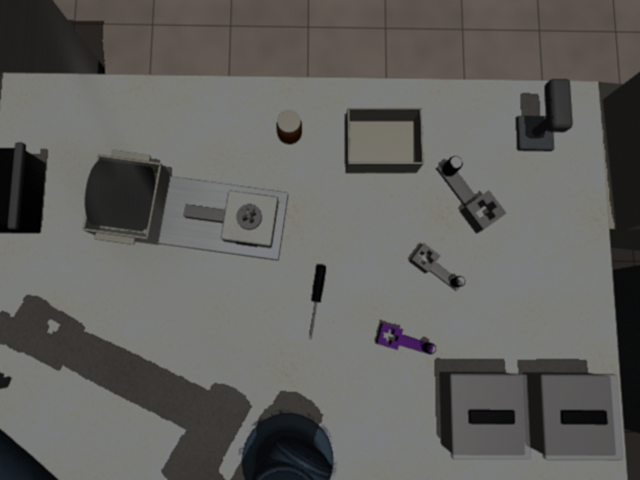

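Crank candidates in the top view are purple (405,338), which is excluded, a large grey one (470,195) and a small grey one (437,266), also at scene (230,195). I choose the small grey one. The stub is at (249,216). Next I take close crops and measure.

```bash
cat > m.py <<'E'
from h import *
c=cap("top"); W=cloud(c)
im=c["img"]
def crop(x0,y0,w,h,s): return cv2.resize(im[y0:y0+h,x0:x0+w,::-1],None,fx=s,fy=s,interpolation=cv2.INTER_CUBIC)
a=crop(400,235,75,60,6);b=crop(215,185,75,60,6)
cv2.imwrite("pics/crop1.png",cv2.convertScaleAbs(np.vstack([np.hstack([a[:, :400],b[:, :400]])]),alpha=1.8))
def sel(x0,y0,w,h,z0,z1):
    p=W[y0:y0+h,x0:x0+w].reshape(-1,3); return p[(p[:,2]>z0)&(p[:,2]<z1)]
for nm,bx in(("small",(400,235,75,60)),("big",(430,145,80,95))):
    hub=sel(*bx,.037,.05) if nm=="small" else sel(*bx,.04,.07); kn=sel(*bx,.06,.075); al=sel(*bx,.006,.1)
    r=cv2.minAreaRect((hub[:,:2]*1000).astype(np.float32)); print(nm,"hub",r,len(hub),np.median(hub[:,2]),"knob",kn.mean(0),len(kn),np.histogram(al[:,2],10)) 
st=sel(215,185,75,60,.06,.2); print(np.histogram(st[:,2],14))
col=sel(215,185,75,60,.078,.09); print("collar",cv2.minEnclosingCircle((col[:,:2]*1000).astype(np.float32)))
t=sel(215,185,75,60,.1,.14); print("teeth",t.mean(0),len(t),cv2.minAreaRect((t[:,:2]*1000).astype(np.float32)))
bx=sel(200,170,95,90,.064,.076); print("box",cv2.minAreaRect((bx[:,:2]*1000).astype(np.float32)))
E
python3 m.py
```

```text
small hub ((450.9904479980469, -356.4095153808594), (127.67932891845703, 52.06409454345703), 53.599483489990234) 331 0.04396889636515762 knob [ 0.41525474 -0.39563723  0.06461457] 31 (array([282, 105,  39,  31,  51, 229,  95,  11,  24,  10]), array([0.00602511, 0.0126051 , 0.01918508, 0.02576507, 0.03234505,
       0.03892504, 0.04550502, 0.05208501, 0.05866499, 0.06524498,
       0.07182496]))
big hub ((633.6705322265625, -434.7732238769531), (184.7080841064453, 73.48771667480469), 36.77769088745117) 791 0.06110682243632062 knob [ 0.59330727 -0.46270754  0.06353834] 487 (array([412, 367,  83,  82,  95, 331, 345,  20,  51,  19]), array([0.00600217, 0.01529178, 0.0245814 , 0.03387101, 0.04316063,
       0.05245024, 0.06173986, 0.07102947, 0.08031909, 0.0896087 ,
       0.09889832]))
(array([ 204, 1199,  577,  137,  206,   40,    5,    7,    9,    6,   26,
         29,   41,   18]), array([0.06001582, 0.06545038, 0.07088495, 0.07631952, 0.08175408,
       0.08718865, 0.09262322, 0.09805779, 0.10349235, 0.10892692,
       0.11436149, 0.11979606, 0.12523062, 0.13066519, 0.13609976]))
collar ((551.3467407226562, 104.5561752319336), 56.0285530090332)
teeth [0.55945526 0.09715629 0.12228716] 132 ((559.8060913085938, 98.3000717163086), (28.880470275878906, 28.091903686523438), 74.452880859375)
box ((561.3272705078125, 97.58604431152344), (120.13346862792969, 120.85613250732422), 82.58783721923828)
```

View pics/crop1.png

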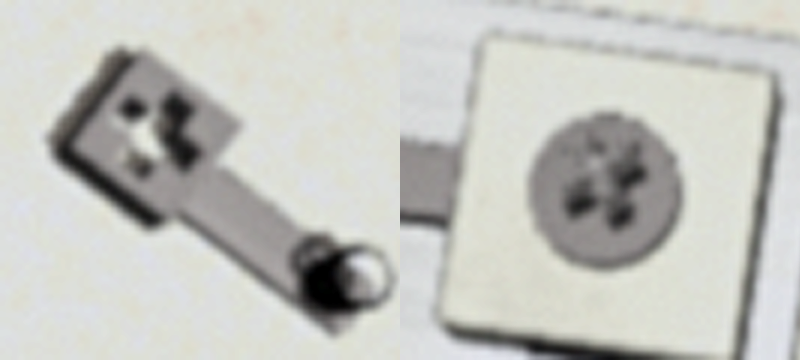

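The crop confirms it: a small grey crank with a cross socket and its knob at lower right. The stub's collar is centred in the crop at (605,190). Next: precise yaw of the crank and the teeth.

```bash
cat > m2.py <<'E'
from h import *
def pts(c,ctr,r,z0,z1):
    W=cloud(c).reshape(-1,3); k=(np.hypot(W[:,0]-ctr[0],W[:,1]-ctr[1])<r)&(W[:,2]>z0)&(W[:,2]<z1); return W[k]
def rect(p): return cv2.minAreaRect((p[:,:2]*1000).astype(np.float32))
if __name__=="__main__":
  for n in("top","scene"):
    c=cap(n)
    hub=pts(c,(.484,-.309),.05,.039,.049); print(n,"hub",rect(hub),len(hub))
    kn=pts(c,(.42,-.385),.035,.060,.075); print(" knob",kn.mean(0),kn.min(0),kn.max(0),len(kn))
    arm=pts(c,(.45,-.347),.1,.009,.0145); print(" arm",rect(arm),len(arm))
    t=pts(c,(.56,.098),.03,.112,.14); z=(t[:,0]-.5605)+1j*(t[:,1]-.0978)
    print(" teeth",t.mean(0),len(t),rect(t),np.degrees(np.angle(np.sum(z**4)))/4, abs(np.sum(z**4))/np.sum(abs(z)**4))
    bx=pts(c,(.561,.098),.1,.066,.074); print(" box",rect(bx))
    co=pts(c,(.561,.098),.032,.079,.089); print(" collar",rect(co))
    u,v=proj(c,[.5605,.0978,.11])[0].astype(int); s=26
    d=c["img"][v-s:v+s,u-s:u+s,::-1]; cv2.imwrite(f"pics/t_{n}.png",cv2.convertScaleAbs(cv2.resize(d,(400,400),interpolation=cv2.INTER_CUBIC),alpha=1.8))
  a=[cv2.imread(f"pics/t_{n}.png") for n in("top","scene")]; cv2.imwrite("pics/teeth.png",np.hstack(a))
E
python3 m2.py
```

```text
top hub ((473.5495300292969, -325.25537109375), (50.323577880859375, 51.304527282714844), 53.035865783691406) 277
 knob [ 0.41532957 -0.39590304  0.06397961] [ 0.40432882 -0.41109556  0.06049634] [ 0.42808499 -0.38734909  0.06930515] 32
 arm ((450.188232421875, -346.29779052734375), (144.9628143310547, 114.486572265625), 28.088546752929688) 212
 teeth [0.56009202 0.09748776 0.12380429] 117 ((560.7201538085938, 98.35679626464844), (29.37005615234375, 27.962646484375), 73.76021575927734) 29.99262121412211 0.6749966855006126
 box ((561.0895385742188, 97.82360076904297), (119.91969299316406, 120.16452026367188), 82.53483581542969)
 collar ((560.5189819335938, 97.71404266357422), (57.72934341430664, 57.54460525512695), 9.60714054107666)
scene hub ((475.4263610839844, -324.419677734375), (57.26076126098633, 50.24886703491211), 52.28216552734375) 255
 knob [ 0.42133136 -0.3956836   0.06375381] [ 0.40750213 -0.41045828  0.06059916] [ 0.43021492 -0.38796428  0.0685614 ] 29
 arm ((454.7472229003906, -355.659423828125), (128.6349334716797, 49.28337478637695), 54.94144058227539) 111
 teeth [0.56631758 0.09878919 0.12371026] 155 ((564.107421875, 97.68701171875), (28.959680557250977, 29.1969051361084), 71.43940734863281) 29.76169292231191 0.44874766205113276
 box ((563.478515625, 97.67494201660156), (120.44252014160156, 122.33496856689453), 82.53166961669922)
 collar ((566.31640625, 98.60107421875), (51.428646087646484, 58.475093841552734), 18.49418067932129)
```

View pics/teeth.png

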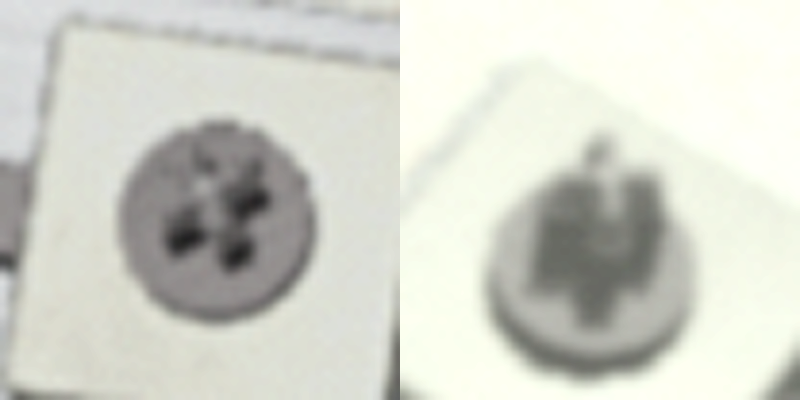

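Teeth lie at about 30° (mod 90) and the stub is near (0.561, 0.098). The hub is at (0.474, -0.325), with the arm yaw at about -127°. Plan: jaws along the arm, and seat the crank at yaw -150°, so the knob sweeps clear of the wafers.

```bash
cat > g.py <<'E'
from h import *
def go(x,y,z,yaw=None):
    s=bot.state(); R=np.array(s["tcp_rot"]); d=np.array([x,y,z])-s["ee_pos"]; t=R.T@d*1000
    y0=np.degrees(np.arctan2(R[1,0],R[0,0])); tr=0 if yaw is None else np.radians((y0-yaw+180)%360-180)
    print("row",t.round(1),round(float(tr),3)," yaw0",y0.round(2))
def st():
    s=bot.state(); print(s["time"],np.round(s["ee_pos"],4),"tilt",np.round(np.array(s["tcp_rot"])[:,2],3),"F",np.round(s["force"],2),"T",np.round(s["torque"],2),"op",s["opening"],"q",np.round(s["joint_pos"],2))
E
python3 -c "
from g import *
go(.36,.25,.2,53);go(.42,0,.2,53);go(.474,-.325,.16,53)"
```

```text
row [-296.1  259.     5.2] 0.314  yaw0 70.99
row [-512.9  397.1    5.3] 0.314  yaw0 70.99
row [-802.6  554.1   45.6] 0.314  yaw0 70.99
```

Call:
move_arm:
  steps:
    - [-50, 43, 1, 0.05]
    - [-99, 86, 2, 0.1]
    - [-148, 130, 3, 0.16]
    - [-197, 173, 4, 0.2]
    - [-247, 216, 5, 0.25]
    - [-296, 259, 5, 0.31]
    - [-339, 287, 5, 0.31]
    - [-383, 314, 5, 0.31]
    - [-426, 342, 5, 0.31]
    - [-470, 369, 5, 0.31]
    - [-513, 397, 5, 0.31]
    - [-513, 397, 5, 0.31]
  fingers: 80

```text
time: 1.75
ee_pos: [0.4203, -0.0025, 0.2005]
tcp_rot: [[0.603, 0.798, -0.0], [0.798, -0.603, -0.001], [-0.001, 0.0, -1.0]]
force: [0.1, -0.1, 0.3]
opening: 0.08
```

```bash
python3 -c "
from g import *
st();go(.474,-.325,.15,53)"
```

```text
1.75 [ 0.4203 -0.0025  0.2005] tilt [-0.    -0.001 -1.   ] F [ 0.13 -0.06  0.27] T [ 0.02  0.01 -0.05] op 0.08000656312778834 q [-0.28 -0.33  2.12 -0.    1.35 -1.2 ]
row [-224.8  237.4   50.8] -0.002  yaw0 52.91
```

Call:
move_arm:
  steps:
    - [-37, 40, 0, 0]
    - [-75, 80, 0, 0]
    - [-112, 119, 10, 0]
    - [-150, 158, 20, 0]
    - [-187, 198, 35, 0]
    - [-225, 237, 51, 0]
    - [-225, 237, 51, 0]
    - [-225, 237, 51, 0]

```text
time: 2.75
ee_pos: [0.4739, -0.3235, 0.1496]
tcp_rot: [[0.602, 0.798, -0.001], [0.798, -0.602, -0.0], [-0.0, -0.0, -1.0]]
force: [1.1, -0.6, -0.2]
opening: 0.0802
```

```bash
python3 - <<'E'
from g import *
st()
for n in("top","scene"):
    c=cap(n); u,v=proj(c,[.45,-.35,.04])[0].astype(int)
    d=c["img"][max(v-40,0):v+40,max(u-40,0):u+40,::-1]; cv2.imwrite(f"pics/a_{n}.png",cv2.convertScaleAbs(cv2.resize(d,(400,400),interpolation=cv2.INTER_CUBIC),alpha=1.8))
a=[cv2.imread(f"pics/a_{n}.png") for n in("top","scene")]; cv2.imwrite("pics/above.png",np.hstack(a))
go(.474,-.325,.016,53)
E
```

```text
2.75 [ 0.4739 -0.3235  0.1496] tilt [-0.001 -0.    -1.   ] F [ 1.11 -0.63 -0.22] T [-0.    0.03 -0.04] op 0.080152046506613 q [-0.8   0.13  1.8  -0.    1.22 -1.72]
row [ -1.2   0.8 134.4] 0.0  yaw0 53.02
```

View pics/above.png

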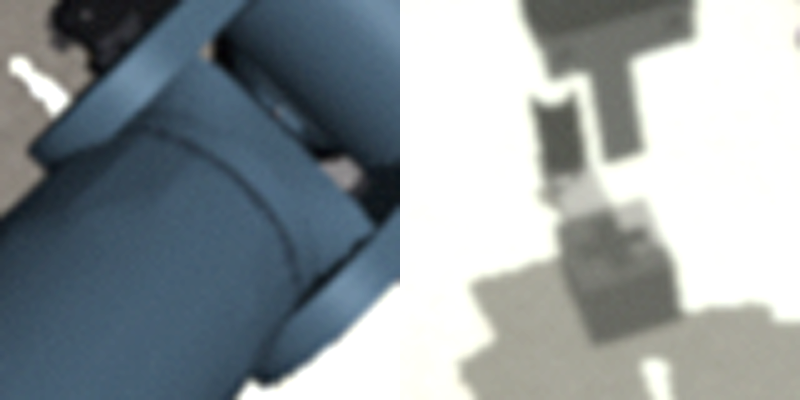

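In the scene view the fingers stand above the hub at (615,280), lined up; the top view is blocked by the arm. I descend and grip.

Call:
move_arm:
  steps:
    - [-1, 1, 35, 0]
    - [-1, 1, 70, 0]
    - [-1, 1, 100, 0]
    - [-1, 1, 120, 0]
    - [-1, 1, 132, 0]
    - [-1, 1, 132, 0]
    - [-1, 1, 132, 0]

```text
time: 3.72
ee_pos: [0.475, -0.3256, 0.0196]
tcp_rot: [[0.601, 0.799, 0.002], [0.799, -0.601, -0.003], [-0.001, 0.003, -1.0]]
force: [-0.1, -0.0, -0.0]
opening: 0.0799
```

Call:
move_arm:
  steps:
    - [0, 0, 0, 0]
    - [0, 0, 0, 0]
    - [0, 0, 0, 0]
    - [0, 0, 0, 0]
    - [0, 0, 0, 0]
    - [0, 0, 0, 0]
  fingers: 40
  squeeze: 40

```text
time: 4.47
ee_pos: [0.4751, -0.3259, 0.0198]
tcp_rot: [[0.601, 0.799, 0.002], [0.799, -0.601, -0.003], [-0.002, 0.003, -1.0]]
force: [-1.3, -2.1, 2.9]
opening: 0.0498
```

```bash
python3 -c "
from g import *
st()"
```

```text
4.475 [ 0.4751 -0.3259  0.0198] tilt [ 0.002 -0.003 -1.   ] F [-1.28 -2.07  2.89] T [-0.24  0.31  0.04] op 0.04975441738956131 q [-0.8   0.31  1.85 -0.    0.97 -1.72]
```

Call:
move_arm:
  steps:
    - [0, 0, -20, 0]
    - [0, 0, -60, 0]
    - [0, 0, -110, 0]
    - [0, 0, -150, 0]
    - [0, 0, -170, 0]
    - [0, 0, -170, 0]

```text
time: 5.22
ee_pos: [0.4751, -0.3255, 0.1908]
tcp_rot: [[0.601, 0.799, 0.003], [0.799, -0.601, -0.005], [-0.002, 0.005, -1.0]]
force: [-0.7, 0.2, -4.7]
opening: 0.0498
```

```bash
python3 -c "
from g import *
st();go(.52,-.1,.19,40);go(.561,.098,.18,30)"
```

```text
5.225 [ 0.4751 -0.3255  0.1908] tilt [ 0.003 -0.005 -1.   ] F [-0.68  0.24 -4.74] T [ 0.08 -0.01  0.01] op 0.04979354413821677 q [-0.8   0.08  1.77 -0.    1.28 -1.72]
row [207.2 -99.8  -0. ] 0.227  yaw0 53.03
row [ 390.  -186.1    9.2] 0.402  yaw0 53.03
```

Call:
move_arm:
  steps:
    - [35, -17, 0, 0.04]
    - [75, -36, 0, 0.08]
    - [120, -57, 0, 0.12]
    - [165, -79, 0, 0.17]
    - [210, -100, 0, 0.22]
    - [255, -122, 0, 0.27]
    - [300, -143, 0, 0.31]
    - [340, -162, 2, 0.35]
    - [370, -177, 4, 0.38]
    - [390, -186, 6, 0.4]
    - [390, -186, 8, 0.4]
    - [390, -186, 8, 0.4]

```text
time: 6.72
ee_pos: [0.5599, 0.0974, 0.1792]
tcp_rot: [[0.865, 0.502, -0.0], [0.502, -0.865, -0.005], [-0.002, 0.004, -1.0]]
force: [0.7, -0.1, -4.6]
opening: 0.0497
```

```bash
python3 - <<'E'
from g import *
st()
c=cap("scene"); u,v=proj(c,[.55,.09,.16])[0].astype(int)
d=c["img"][v-60:v+60,u-70:u+70,::-1]; cv2.imwrite("pics/b.png",cv2.convertScaleAbs(cv2.resize(d,(700,600),interpolation=cv2.INTER_CUBIC),alpha=1.5))
W=cloud(c); k=(np.hypot(W[...,0]-.561,W[...,1]-.098)<.045)&(W[...,2]>.197)&(W[...,2]<.212)
p=W[k]; print(len(p),p.mean(0),cv2.minAreaRect((p[:,:2]*1000).astype(np.float32)))
go(.561,.098,.18,30)
E
```

```text
6.725 [0.5599 0.0974 0.1792] tilt [-0.    -0.005 -1.   ] F [ 0.71 -0.12 -4.56] T [-0.05 -0.05  0.03] op 0.049683128687187765 q [-0.02  0.08  1.79 -0.01  1.27 -0.55]
97 [0.58114488 0.09427963 0.20377665] ((579.3093872070312, 88.30751037597656), (70.43801879882812, 24.992202758789062), 57.85382843017578)
row [ 1.  -0.4 -0.2] 0.001  yaw0 30.08
```

View pics/b.png

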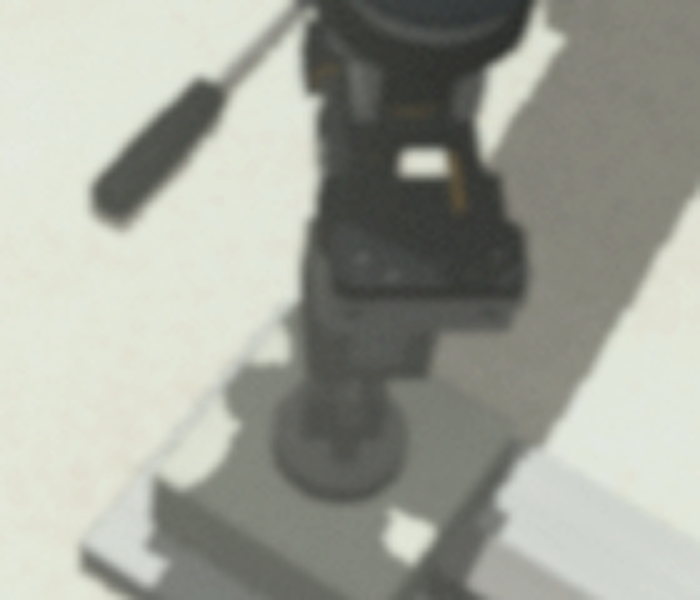

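The scene view shows the crank held above the stub, whose teeth are at (345,410). I correct by 1 mm and lower in stages, watching the force.

Call:
move_arm:
  steps:
    - [1, -0.5, 10, 0]
    - [1, -0.5, 20, 0]
    - [1, -0.5, 28, 0]
    - [1, -0.5, 34, 0]
    - [1, -0.5, 38, 0]
    - [1, -0.5, 38, 0]

```text
time: 7.52
ee_pos: [0.5608, 0.0979, 0.1416]
tcp_rot: [[0.865, 0.501, 0.001], [0.501, -0.865, -0.005], [-0.002, 0.004, -1.0]]
force: [-0.5, -0.1, -4.5]
opening: 0.0494
```

```bash
python3 -c "
from g import *
st()"
```

```text
7.525 [0.5608 0.0979 0.1416] tilt [ 0.001 -0.005 -1.   ] F [-0.49 -0.15 -4.45] T [-0.03 -0.08  0.01] op 0.04941858213357896 q [-0.02  0.12  1.82 -0.01  1.2  -0.55]
```

No contact with the lead-in so far (8 mm past the tip). Continuing.

Call:
move_arm:
  steps:
    - [0, 0, 4, 0]
    - [0, 0, 8, 0]
    - [0, 0, 12, 0]
    - [0, 0, 12, 0]

```text
time: 8.02
ee_pos: [0.5609, 0.0978, 0.1292]
tcp_rot: [[0.865, 0.501, 0.001], [0.501, -0.865, -0.005], [-0.002, 0.005, -1.0]]
force: [1.4, 0.1, -4.7]
opening: 0.0498
```

Call:
move_arm:
  steps:
    - [0, 0, 6, 0]
    - [0, 0, 12, 0]
    - [0, 0, 18, 0]
    - [0, 0, 22, 0]
    - [0, 0, 24, 0]
    - [0, 0, 24, 0]

```text
time: 8.78
ee_pos: [0.5609, 0.0977, 0.1049]
tcp_rot: [[0.865, 0.501, 0.001], [0.501, -0.865, -0.005], [-0.002, 0.005, -1.0]]
force: [1.8, 0.1, -5.0]
opening: 0.0497
```

Call:
move_arm:
  steps:
    - [0, 0, 1, 0]
    - [0, 0, 1, 0]
    - [0, 0, 1, 0]
    - [0, 0, 1, 0]
    - [0, 0, 1, 0]
    - [0, 0, 1, 0]
  fingers: 70

```text
time: 9.52
ee_pos: [0.5609, 0.0977, 0.1039]
tcp_rot: [[0.865, 0.501, 0.001], [0.501, -0.865, -0.005], [-0.002, 0.005, -1.0]]
force: [-0.1, -0.2, -0.5]
opening: 0.0697
```

Call:
move_arm:
  steps:
    - [0, 0, -20, 0]
    - [0, 0, -60, 0]
    - [0, 0, -110, 0]
    - [0, 0, -130, 0]
    - [0, 0, -130, 0]

```text
time: 10.15
ee_pos: [0.5616, 0.0983, 0.2356]
tcp_rot: [[0.865, 0.501, 0.004], [0.501, -0.865, -0.005], [0.001, 0.006, -1.0]]
force: [-0.5, 0.0, -0.6]
opening: 0.0699
```

```bash
python3 - <<'E'
from g import *
from m2 import pts,rect
st()
c=cap("scene"); u,v=proj(c,[.54,.09,.12])[0].astype(int)
d=c["img"][v-60:v+60,u-70:u+70,::-1]; cv2.imwrite("pics/c.png",cv2.convertScaleAbs(cv2.resize(d,(700,600),interpolation=cv2.INTER_CUBIC),alpha=1.5))
h=pts(c,(.561,.098),.04,.12,.14); print("hub",rect(h),len(h),np.median(h[:,2]))
k=pts(c,(.479,.05),.035,.135,.16); print("knob",len(k),k.mean(0) if len(k) else 0, np.percentile(k[:,2],90) if len(k) else 0)
E
```

```text
10.15 [0.5616 0.0983 0.2356] tilt [ 0.004 -0.005 -1.   ] F [-0.5   0.02 -0.59] T [-0.1   0.02 -0.02] op 0.06991444413450555 q [-0.02  0.03  1.74 -0.    1.37 -0.55]
hub ((561.8414916992188, 98.25015258789062), (52.62579345703125, 50.328575134277344), 29.358715057373047) 503 0.12859092285976992
knob 35 [0.48833682 0.04796584 0.14455637] 0.15064964677172354
```

View pics/c.png

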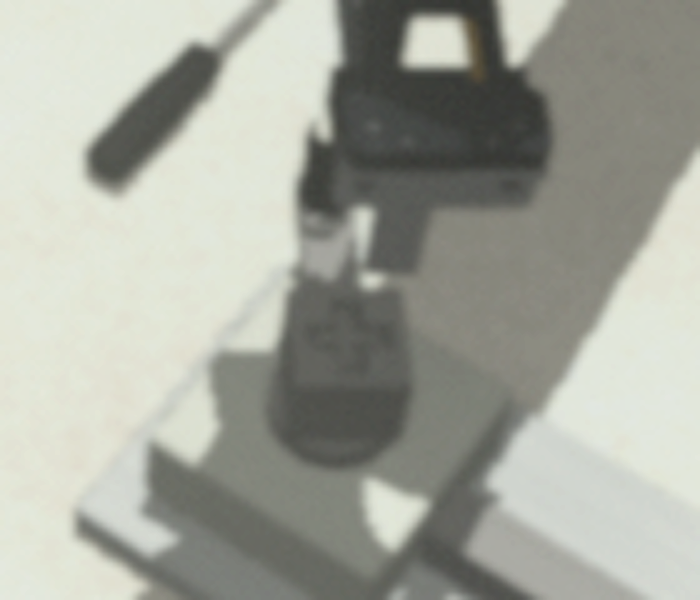

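The crank is seated: hub top measured at 0.1286 against 0.129 expected, yaw about 29.4° mod 90, and the fingers are clear. Next, over to the knob at about (0.479, 0.050).

```bash
python3 -c "
from g import *
go(.4787,.0503,.2,30);go(.4787,.0503,.112,30)"
```

```text
row [-94.8   0.4  33.6] 0.001  yaw0 30.08
row [-94.7   0.  121.6] 0.001  yaw0 30.08
```

Call:
move_arm:
  steps:
    - [-35, 0, 0, 0]
    - [-70, 0, 10, 0]
    - [-95, 0, 25, 0]
    - [-95, 0, 45, 0]
    - [-95, 0, 45, 0]
  fingers: 56

```text
time: 10.82
ee_pos: [0.4757, 0.0507, 0.1849]
tcp_rot: [[0.866, 0.501, -0.007], [0.501, -0.866, -0.004], [-0.008, -0.0, -1.0]]
force: [0.7, -0.5, 0.5]
opening: 0.0559
```

```bash
python3 - <<'E'
from g import *
st();go(.4787,.0503,.112,30)
c=cap("scene"); u,v=proj(c,[.49,.06,.16])[0].astype(int)
d=c["img"][v-50:v+50,u-60:u+60,::-1]; cv2.imwrite("pics/d.png",cv2.convertScaleAbs(cv2.resize(d,(720,600),interpolation=cv2.INTER_CUBIC),alpha=1.8))
E
```

```text
10.825 [0.4757 0.0507 0.1849] tilt [-0.007 -0.004 -1.   ] F [ 0.66 -0.5   0.51] T [-0.04  0.02  0.01] op 0.05589090904820761 q [-0.13 -0.14  2.   -0.    1.29 -0.65]
row [ 3.   1.8 72.9] 0.001  yaw0 30.05
```

View pics/d.png

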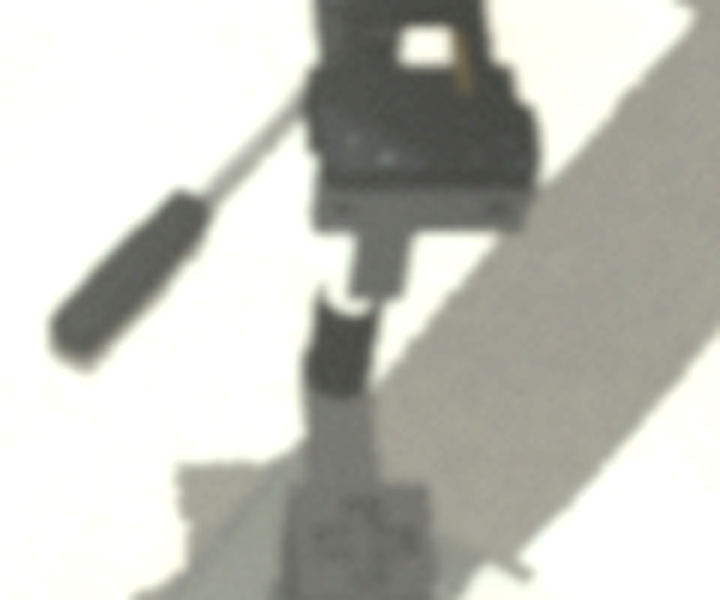

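The fingers are centred above the black knob at (340,345). I descend and close gently.

Call:
move_arm:
  steps:
    - [3, 1.5, 20, 0]
    - [3, 1.5, 45, 0]
    - [3, 1.5, 65, 0]
    - [3, 1.5, 73, 0]
    - [3, 1.5, 73, 0]

```text
time: 11.5
ee_pos: [0.48, 0.0506, 0.1134]
tcp_rot: [[0.865, 0.501, -0.005], [0.501, -0.865, -0.004], [-0.006, 0.001, -1.0]]
force: [-0.1, 0.9, 0.0]
opening: 0.0562
```

Call:
move_arm:
  steps:
    - [0, 0, 0, 0]
    - [0, 0, 0, 0]
    - [0, 0, 0, 0]
    - [0, 0, 0, 0]
    - [0, 0, 0, 0]
  fingers: 10
  squeeze: 20

```text
time: 12.12
ee_pos: [0.4796, 0.0503, 0.1136]
tcp_rot: [[0.865, 0.501, -0.006], [0.501, -0.865, -0.005], [-0.008, 0.001, -1.0]]
force: [-4.2, -2.5, 5.2]
opening: 0.0257
```

```bash
cat > arc.py <<'E'
from g import *
import sys
# rows along the knob circle about the stub axis, from the present angle, fixed tool yaw
s=bot.state(); C=np.array([.561,.0978]); p=np.array(s["ee_pos"]); R=np.array(s["tcp_rot"])
d=p[:2]-C; a=np.arctan2(d[1],d[0]); print("angle",np.degrees(a),"r",np.hypot(*d)); st()
for k in range(1,13):
    b=a+k*np.radians(float(sys.argv[1])); t=R.T@np.r_[C+.095*np.array([np.cos(b),np.sin(b)])-p[:2],0]*1000
    print(k,np.round(t[:2],0),end=" ")
E
python3 arc.py 4
```

```text
angle -149.74578856548095 r 0.0942468261138002
12.125 [0.4796 0.0503 0.1136] tilt [-0.006 -0.005 -1.   ] F [-4.22 -2.5   5.17] T [-0.52  0.82  0.02] op 0.025653017932573748 q [-0.13 -0.04  2.05 -0.01  1.14 -0.65]
1 [-1.  7.] 2 [ 0. 13.] 3 [ 1. 20.] 4 [ 3. 26.] 5 [ 5. 32.] 6 [ 8. 39.] 7 [10. 45.] 8 [14. 50.] 9 [18. 56.] 10 [22. 61.] 11 [26. 66.] 12 [31. 71.]
```

Call:
move_arm:
  steps:
    - [-0.5, 7, 0, 0]
    - [0, 13, 0, 0]
    - [1, 20, 0, 0]
    - [3, 26, 0, 0]
    - [5, 32, 0, 0]
    - [8, 39, 0, 0]
    - [10, 45, 0, 0]
    - [14, 50, 0, 0]
    - [18, 56, 0, 0]
    - [22, 61, 0, 0]
    - [26, 66, 0, 0]
    - [31, 71, 0, 0]

```text
time: 13.62
ee_pos: [0.5423, 0.0036, 0.1136]
tcp_rot: [[0.865, 0.501, -0.006], [0.501, -0.865, -0.006], [-0.009, 0.002, -1.0]]
force: [-3.2, 0.7, 5.6]
opening: 0.0255
```

```bash
python3 arc.py 4
```

```text
angle -101.2085148934671 r 0.09605073396820311
13.625 [0.5423 0.0036 0.1136] tilt [-0.006 -0.006 -1.   ] F [-3.21  0.74  5.63] T [ 0.07  0.65 -0.03] op 0.02547527591374262 q [-0.2   0.1   1.9  -0.01  1.15 -0.72]
1 [6. 3.] 2 [11.  7.] 3 [17. 11.] 4 [23. 14.] 5 [29. 16.] 6 [35. 19.] 7 [42. 20.] 8 [48. 22.] 9 [55. 22.] 10 [61. 23.] 11 [68. 23.] 12 [74. 22.]
```

Call:
move_arm:
  steps:
    - [6, 3.5, 0, 0]
    - [11, 7, 0, 0]
    - [17, 11, 0, 0]
    - [23, 14, 0, 0]
    - [29, 16, 0, 0]
    - [35, 19, 0, 0]
    - [42, 20, 0, 0]
    - [48, 22, 0, 0]
    - [55, 22, 0, 0]
    - [61, 23, 0, 0]
    - [68, 23, 0, 0]
    - [74, 22, 0, 0]

```text
time: 15.12
ee_pos: [0.6193, 0.0198, 0.1138]
tcp_rot: [[0.865, 0.501, -0.003], [0.501, -0.865, -0.01], [-0.007, 0.007, -1.0]]
force: [0.6, -6.6, 4.8]
opening: 0.0255
```

```bash
python3 arc.py 3; python3 - <<'E'
from g import *
from m2 import pts
c=cap("scene"); w=pts(c,(.6,.385),.07,.13,.3); print("\nwafer top z",np.percentile(w[:,2],[50,90,99]))
E
```

```text
angle -53.21462624829444 r 0.09738507852538271
15.125 [0.6193 0.0198 0.1138] tilt [-0.003 -0.01  -1.   ] F [ 0.59 -6.61  4.77] T [-1.29  0.02 -0.  ] op 0.025526389300654498 q [-0.15  0.27  1.7  -0.01  1.17 -0.67]
1 [ 5. -3.] 2 [10. -4.] 3 [14. -5.] 4 [19. -7.] 5 [24. -8.] 6 [ 28. -10.] 7 [ 33. -13.] 8 [ 37. -15.] 9 [ 41. -18.] 10 [ 45. -21.] 11 [ 49. -24.] 12 [ 53. -27.] 
wafer top z [0.1961499  0.22911632 0.23312596]
```

Call:
move_arm:
  steps:
    - [5, -2.5, 0, 0]
    - [10, -4, 0, 0]
    - [14, -5, 0, 0]
    - [19, -7, 0, 0]
    - [24, -8, 0, 0]
    - [24, -8, 0, 0]

```text
time: 15.92
ee_pos: [0.6382, 0.0382, 0.114]
tcp_rot: [[0.865, 0.502, 0.002], [0.502, -0.865, -0.011], [-0.004, 0.011, -1.0]]
force: [2.2, -5.0, 1.8]
opening: 0.0255
```

```bash
python3 arc.py 2; python3 - <<'E'
from g import *
from m2 import pts
c=cap("scene"); w=pts(c,(.6,.385),.07,.13,.3); print("\nwafer top z",np.percentile(w[:,2],[50,90,99]))
E
```

```text
angle -37.63984372844098 r 0.09751706889688415
15.925 [0.6382 0.0382 0.114 ] tilt [ 0.002 -0.011 -1.   ] F [ 2.18 -4.98  1.79] T [-0.95 -0.45 -0.03] op 0.025494656584632073 q [-0.11  0.31  1.65 -0.01  1.17 -0.63]
1 [ 2. -4.] 2 [ 5. -5.] 3 [ 8. -7.] 4 [11. -8.] 5 [ 14. -10.] 6 [ 17. -12.] 7 [ 19. -14.] 8 [ 22. -16.] 9 [ 24. -18.] 10 [ 27. -20.] 11 [ 29. -22.] 12 [ 32. -25.] 
wafer top z [0.20066844 0.23480811 0.23912082]
```

Call:
move_arm:
  steps:
    - [2, -3, 0, 0]
    - [5, -5, 0, 0]
    - [8, -7, 0, 0]
    - [11, -8, 0, 0]
    - [11, -8, 0, 0]

```text
time: 16.6
ee_pos: [0.6438, 0.0463, 0.1139]
tcp_rot: [[0.865, 0.502, 0.001], [0.502, -0.865, -0.019], [-0.009, 0.017, -1.0]]
force: [-2.9, -15.6, 3.5]
opening: 0.0254
```

```bash
python3 arc.py 2; python3 - <<'E'
from g import *
from m2 import pts
c=cap("scene"); w=pts(c,(.6,.385),.07,.13,.3); print("\nwafer top z",np.percentile(w[:,2],[50,90,99]))
E
```

```text
angle -31.860822199185115 r 0.09747236212275621
16.6 [0.6438 0.0463 0.1139] tilt [ 0.001 -0.019 -1.   ] F [ -2.92 -15.56   3.51] T [-2.94  0.62  0.03] op 0.025359076305336476 q [-0.1   0.33  1.63 -0.02  1.18 -0.61]
1 [ 2. -4.] 2 [ 5. -5.] 3 [ 7. -7.] 4 [10. -9.] 5 [ 13. -11.] 6 [ 15. -13.] 7 [ 18. -15.] 8 [ 20. -18.] 9 [ 23. -20.] 10 [ 25. -23.] 11 [ 27. -25.] 12 [ 29. -28.] 
wafer top z [0.20197693 0.2370047  0.24106113]
```

The tangential load has risen to about 14 N and the wafer top has levelled at 0.241, so the end stop is reached. I release and rise.

Call:
move_arm:
  steps:
    - [0, 0, 0, 0]
    - [0, 0, 0, 0]
    - [0, 0, 0, 0]
    - [0, 0, 0, 0]
    - [0, 0, 0, 0]
  fingers: 56

```text
time: 17.27
ee_pos: [0.6438, 0.0466, 0.1139]
tcp_rot: [[0.865, 0.502, 0.001], [0.502, -0.865, -0.019], [-0.009, 0.017, -1.0]]
force: [0.1, 0.2, 0.3]
opening: 0.056
```

Call:
move_arm:
  steps:
    - [0, 0, -15, 0]
    - [0, 0, -45, 0]
    - [0, 0, -90, 0]
    - [0, 0, -130, 0]
    - [0, 0, -150, 0]
    - [0, 0, -150, 0]

```text
time: 18.02
ee_pos: [0.6444, 0.0495, 0.2657]
tcp_rot: [[0.865, 0.502, 0.005], [0.502, -0.865, -0.019], [-0.006, 0.019, -1.0]]
force: [-0.4, 0.3, -0.2]
opening: 0.0555
```

```bash
python3 - <<'E'
from g import *
from m2 import pts,rect
st()
c=cap("scene"); w=pts(c,(.6,.385),.07,.13,.3); print("wafer top z",np.percentile(w[:,2],[50,90,99]))
h=pts(c,(.561,.098),.04,.12,.14); print("hub",rect(h),len(h),np.median(h[:,2]))
cv2.imwrite("pics/e.png",cv2.convertScaleAbs(c["img"][:,:,::-1],alpha=1.5))
E
```

```text
18.025 [0.6444 0.0495 0.2657] tilt [ 0.005 -0.019 -1.   ] F [-0.39  0.34 -0.19] T [0.01 0.06 0.03] op 0.05550367193592307 q [-0.09  0.19  1.51 -0.02  1.43 -0.61]
wafer top z [0.20155534 0.23672182 0.24106332]
hub ((563.413818359375, 97.15170288085938), (53.22589874267578, 52.50423049926758), 56.33108139038086) 540 0.12847439109283407
```

View pics/e.png

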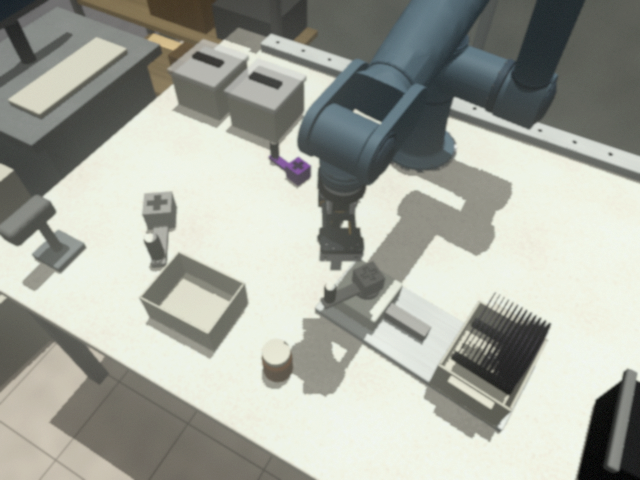

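The final view shows the crank seated at (365,280), its knob at (330,292), the wafers raised at (500,345), the gripper clear and the other things in place.

```bash
python3 -c "
from station import bot
print(bot.sign_off())"
```

```text
the job is handed in; nothing more can be done
None
```

The crank is seated on the stub and wound anticlockwise to the end stop, and the wafers stand raised. I handed the job in after 18 s; no verdict is reported.

- **Crank:** I took the small grey one, since the purple one was excluded and the other grey one was larger. It slid fully home on the first try, at a yaw of about -150°. I let go and moved clear before winding.
- **Winding:** I gripped the knob and wound about 118°. At the end the side force rose to about 16 N and the wafers stopped rising, which I took as the end stop.
- **Last checks:**
  - The hub top measured 0.1285 m, against 0.129 m expected when fully home.
  - The wafer tops measured about 0.241 m, against 0.240 m expected when up.
  - The force on the tool was about zero and the gripper was clear.
- **Not measured directly:** I judged the stub's angle only from the wafer height and the stop. I checked the screwdriver, carrier and jar only by eye in the last picture. The carrier and jar looked unmoved; the screwdriver was probably hidden behind the arm, but nothing went near it.
- **Small disagreement:** the two cameras differed by 2–3 mm in x on the stub's position. I used the top camera's value, and it fitted. No check failed.

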